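# Clear the clay extruder barrel with the push rod

## Robot

A 7-joint arm with a two-finger parallel gripper is mounted at the origin on the work surface. World frame = base frame: x ahead of the robot, y to its left, z up, the work surface at z = 0. Lengths are in m, angles in rad, forces in N, time in s.
With the tool pointing down it reaches from about 0.4 to 0.85 m from the base axis. Payload 10.4 kg.
Tool frame: the origin (TCP) lies on the centre line of the jaws, within the pads' length; the fingertips stand 11 mm ahead of it and the grasp point (between the pads) lies 8 mm behind it; z points along the fingers, y is the line along which they close (so a half turn about z gives the same grasp; the last joint's range is limited). The gripper opens to 87 mm and grips with 3 to 60 N. Pads are 19 mm wide; open, the fingers measure 117 mm over their backs; the gripper's body (75 mm by 190 mm) begins 51 mm behind the grasp point.
Start: joints at [-1.144, 0.332, -0.065, 1.46, 0.022, 1.35, -0.088], TCP at [0.272, 0.563, 0.234] pointing down, gripper open.
Joint ranges: [-2.6, 2.6], [-0.5, 2.12], [-1.47, 1.34], [0.16, 2.42], [-1.27, 4.41], [0.06, 2.06], [-2.6, 2.6]. Speed limits (rad/s): [2.22, 2.22, 2.79, 2.79, 3.14, 3.14, 3.14].

## Interface

Orientations are given as a unit quaternion [x, y, z, w].
In Python, from bench import r gives the robot as it stands.
- The arm moves only by the shell command python3 -m pendant 'ROWS' [OPENING] [FORCE]. ROWS is JSON, a list of rows, each a list of 4 numbers: the shift along the tool's x, y, z in m, then the turn about the tool's z in rad. A call has 1 to 8 rows; each row shifts and turns the commanded pose from where the row before left it, along the tool's axes as they then stand; what a row does not reach is not made up. A row lasts 1/12 s, in which the tool goes at most 41.7 mm and 7.16 degrees, less where a joint would pass 70% of its speed; a pose out of reach is approached as far as the arm can. A call with a gripper value outside its range is refused whole. OPENING is the opening, from 0 (shut) to 1 (fully open), set as the call begins (- or left out, the last holds). The fingers move at their own pace and stop on an object; FORCE is the grip in N (left out, the last holds). Time passes only in rows, so rows that do not move let the fingers close. It gives the time, the measured TCP pose, the force, the opening and the grip force at its end, in the units of the state.
- r.read_state(): the state, without advancing time (a new reading comes with each control period).
- r.camera(name): name is "scene" or "top"; returns a dict with "img" (480x640x3 uint8, red, green, blue), "camera_matrix" (3x3 intrinsics, pixels), "dist_coeffs" ([k1, k2, p1, p2, k3] as OpenCV has them; the pictures are not rectified), "xyz" and "attitude" of the camera in the world. Camera axes: x right, y down, z forward; pixel columns grow to the right and rows downward; lengths in m; the calibration is good to about 2 mm. A picture is of the moment at which its call begins. There is no depth.
- r.close_job(): hands the job in; it is judged then, once.
Trained networks look in the newest picture that a camera, given by its name, has taken for a name from the list of things; names that differ only in an ending like _2 or _b are one class to them, and where a whole thing is asked for, a point or a joint stands for the part that bears it (a point fixed in the world has none). Each returns a list of dicts, best first, with "score" (0 to 1); they miss things now and then, are a little off and sometimes report something else, mostly with a low value. They report only what shows in the picture. A call takes as long as a camera call. They do not tell look-alikes from the thing itself.
- r.outline_of(thing, camera): "mask" (480x640 bool, what is visible of it) and "bbox" ([centre column, centre row, width, height] in pixels, round what is visible of it).
The state is a dict: "time": time; "joint_positions": joint angles; "joint_vel": joint speeds; "joint_torque": joint torques, N m; "ee_pos": TCP position; "eef_rot": TCP orientation; "ft_force": force on the tool from outside, world axes, zero at the start; "torque": the same for the moment, N m; "width": finger opening in m; "grip_force": force on a finger pad.
Only numpy, scipy, OpenCV 4.12 (cv2) and the standard library are available. Lean on these libraries where they do the work, as an engineer would, in place of code of your own. Each camera call takes 0.05 s, during which the arm holds its last target. There are 200 camera calls.

## Task

A hard, dried clay plug is stuck in the upright barrel of the small clay extruder. Take the push rod out of its wooden block and push the plug down and out into the white tray below, carrying on until the rod's collar is pressed home on the black rubber stop ring for a moment with a steady push of about 15 N (more than 22 N, on it or on the plug, damages the extruder), then stand the rod fully back in its block, and leave the other things on the table where they are.

Things in the scene. Friction and masses are not known exactly. Their poses are not given: they have to be found in the camera images.
- rod: Push rod standing upright in the block. Origin at the centre of its lower tip, z up along the rod, x and y square to the handle's flats. Steel shaft 14 mm diameter and 83 mm long with a 4 mm chamfer at the tip; above it a dark steel collar 42 mm diameter, 83 to 89 mm above the tip; above that an orange square handle 24 x 24 mm, from 89 to 143 mm above the tip. About 0.2 kg.
- rod_collar (a point): Centre of the underside of the rod's collar, 83 mm above the tip: the face that lands on the stop ring, and on the top of the block when the rod is stored.
- block: Wooden block 75 x 75 x 100 mm high, fixed to the table, with one round vertical hole 20 mm in diameter through its middle. Origin at the centre of its underside on the table; z up. The stored rod hangs by its collar on the top face, its tip 17 mm above the table.
- stand: Extruder stand, fixed to the table: dark steel base plate 150 x 150 x 8 mm, two posts 66 mm either side of the middle along y with blue arms (top at 99 mm) holding the barrel, an aluminium tube with vertical bore 22 mm, outside 34 mm, open at both ends, 82 to 124 mm above the table. Origin at the centre of its underside on the table, on the barrel's axis; z up.
- bore (a point): Centre of the barrel's upper mouth, 124 mm above the table. Round it sits a brass sleeve with a black rubber stop ring on top (outside 48 mm, hole 30 mm). The sleeve was set by hand: the top of the rubber is anywhere from 132 to 160 mm above the table, not reported, and must be felt. The rubber yields about 1 mm per 6 N; the sleeve stays put.
- tray: White catch tray 110 x 95 x 30 mm high, walls and floor 3 mm, fixed on the stand's base plate under the barrel. Origin at the centre of its underside, 8 mm above the table; x and y along its sides as the stand's.
- plug: Dried clay plug, terracotta-coloured cylinder 20 mm in diameter and 26 mm long, 25 g, upright in the barrel. Origin at the centre of its lower end; z along its axis. It is gripped by grit near the barrel's lower end, which resists pushing with an unknown force of about 7 to 15 N until the plug's top is 87 mm above the table; then the plug drops by itself.
- jar: Bystander: green glass jar with yellow lid, 72 mm diameter, 105 mm high. Origin under its middle.
- amber_bottle: Bystander: small amber bottle, 48 mm diameter, 85 mm high. Origin under its middle.
- paint_cup: Bystander: red plastic paint cup, 50 mm diameter, 40 mm high. Origin under its middle.
- black_cup: Bystander: black plastic cup, 72 mm diameter, 85 mm high. Origin under its middle.
- tub: Bystander: white plastic tub 100 x 130 x 50 mm. Origin under its middle.
- brush: Bystander: paint brush lying on the table. Origin under it.
- saucer: Bystander: blue ceramic saucer, 100 mm diameter, 18 mm high. Origin under its middle.
There are look-alikes about, which are no part of the job. Of the things that look like the rod, the larger one is meant. Leave any purple look-alike of the block alone.

How it is judged:
By the outcome, as a careful person would: the job done as asked, in the order asked, and still so for the second after the job is handed in, with the robot touching nothing.
It also fails if it takes over 64 s, if anything falls off the work surface, if the arm or the gripper's body presses on something with over 40 N, if the wrist force passes 120 N, or if a joint passes its speed limit or range.

## Working session

There is one attempt and no reset: what is moved stays moved. The work goes in short steps, Python scripts to look and compute and a shell command to move; the robot and the scene stay as the last step left them, time stands still between calls to the robot, and variables do not carry over. Pictures are saved under pics/ and viewed, at most 10 in all, crops included, and the job is handed in when it is done.

```bash
mkdir -p pics; ls
python3 - <<'E'
from bench import r
import cv2,numpy as np
for c in("scene","top"):
    d=r.camera(c); cv2.imwrite(f"pics/{c}0.png",d["img"][:,:,::-1])
    print(c,d["camera_matrix"],d["dist_coeffs"],d["xyz"],d["attitude"])
    for t in("rod","block","stand","bore","tray","plug"):
        for o in r.outline_of(t,c): print(t,round(o["score"],2),np.round(o["bbox"],1))
s=r.read_state();print(s)
E
```

```text
pics
scene [[616.76886672   0.         322.66339199]
 [  0.         616.76886672 246.858101  ]
 [  0.           0.           1.        ]] [0.07436464 0.         0.         0.         0.        ] [1.31036742 0.7193099  0.94701886] [ 0.35317529  0.83105468 -0.39204208 -0.17583609]
rod 0.71 [396.9 279.2  11.   22.3]
rod 0.66 [381.2 290.5  17.3  34.3]
rod 0.26 [275.5 222.3  86.8  84.3]
block 0.68 [380.1 322.1  54.1  71.5]
block 0.63 [464.3 316.9  57.8  70.7]
block 0.36 [275.9 232.9  57.5  36.7]
stand 0.78 [274.5 224.2  83.8  81. ]
bore 0.61 [275.1 222.   79.   77.8]
bore 0.36 [378.8 322.1  53.1  69.8]
tray 0.56 [271.3 230.9  49.2  39.8]
tray 0.49 [381.1 320.9  57.1  72.4]
top [[482.53473674   0.         321.39382945]
 [  0.         482.53473674 236.49049704]
 [  0.           0.           1.        ]] [-0.09734125  0.          0.          0.          0.        ] [ 0.42558325 -0.01281555  1.35094596] [ 0.70691852 -0.70576946  0.03360099 -0.03204135]
rod 0.53 [231.1 219.2  17.7  11.5]
block 0.72 [235.4 220.6  38.6  33.4]
block 0.62 [195.5 268.   34.8  32.8]
stand 0.71 [379.  250.6  44.3  46
[... 169 characters left out ...]
_positions': array([-1.14358891,  0.33218984, -0.0646969 ,  1.46011544,  0.02159125,
        1.34987755, -0.08849926]), 'joint_vel': array([-0.00053906,  0.00038592, -0.00074104, -0.00018553,  0.00118206,
       -0.00014426, -0.0001818 ]), 'joint_torque': array([ 2.83867001e-05, -6.22905850e+01,  2.49805371e-02, -3.90063250e+01,
       -6.11075247e-02,  3.16375354e-02,  1.09245929e-05]), 'ee_pos': array([0.2717369 , 0.56285959, 0.23357448]), 'eef_rot': array([ 2.23012762e-01,  9.74815524e-01,  5.31921412e-05, -2.02579784e-06]), 'ft_force': array([ 0.24692131,  0.01557376, -0.12597971]), 'torque': array([-0.02795189, -0.02056721, -0.02396957]), 'grip_force': 0.0, 'width': 0.08690186018181342}
```

View pics/scene0.png

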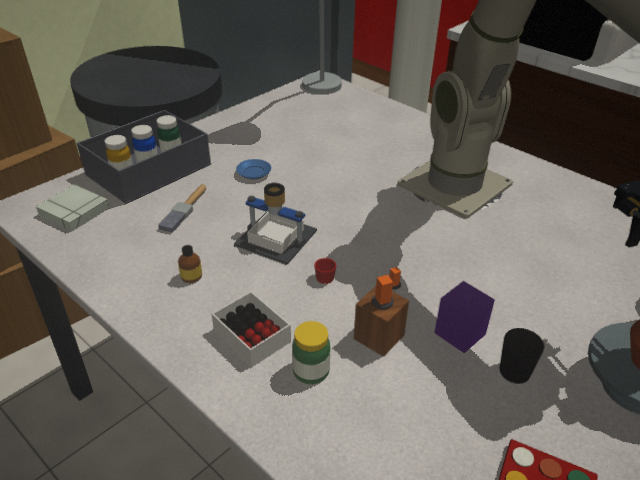

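View pics/top0.png

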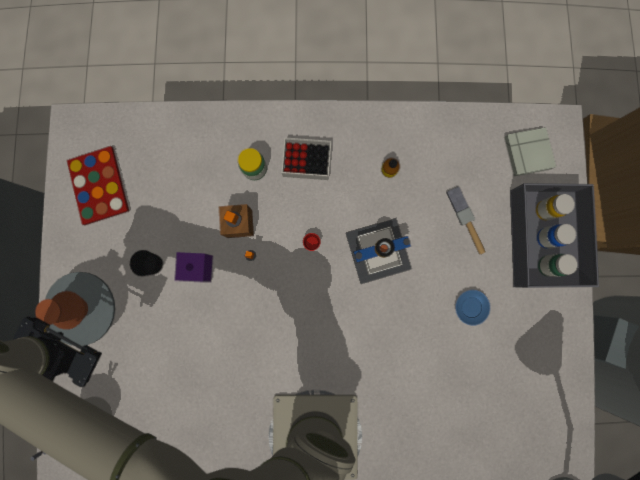

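Scene: the rod (orange handle) stands in the brown block at (382,290), a small look-alike behind it at (396,277), and the stand is at (275,225). In the top view the rod is at (231,217) and the barrel at (385,247). Next, a magnified composite.

```bash
cat > h.py <<'E'
import cv2,numpy as np
from scipy.spatial.transform import Rotation as R
from bench import r
def ray(d,u,v):
    p=cv2.undistortPoints(np.array([[[u,v]]],float),d["camera_matrix"],d["dist_coeffs"])[0,0]
    return R.from_quat(d["attitude"]).apply([p[0],p[1],1.])
def at(d,u,v,z):
    k=ray(d,u,v); o=np.array(d["xyz"]); return o+k*(z-o[2])/k[2]
def px(d,P):
    Rm=R.from_quat(d["attitude"]).as_matrix().T
    return cv2.projectPoints(np.array(P,float).reshape(-1,1,3),cv2.Rodrigues(Rm)[0],-Rm@np.array(d["xyz"]),d["camera_matrix"],d["dist_coeffs"])[0][:,0]
def crop(d,u,v,w,h,k): # k-fold
    return cv2.resize(d["img"][v:v+h,u:u+w,::-1],None,fx=k,fy=k,interpolation=cv2.INTER_CUBIC)
E
python3 - <<'E'
from h import *
t=r.camera("top");s=r.camera("scene")
a=np.hstack([crop(t,210,195,50,50,6),crop(t,345,213,70,70,30/7)]) if 0 else None
A=cv2.resize(t["img"][195:245,210:260,::-1],(300,300),interpolation=2)
B=cv2.resize(t["img"][215:285,344:414,::-1],(420,300) and (300,300),interpolation=2)
C=cv2.resize(s["img"][262:352,345:435,::-1],(300,300),interpolation=2)
D=cv2.resize(s["img"][178:268,230:320,::-1],(300,300),interpolation=2)
cv2.imwrite("pics/c1.png",np.vstack([np.hstack([A,B]),np.hstack([C,D])]))
hsv=cv2.cvtColor(t["img"],cv2.COLOR_RGB2HSV)
m=cv2.inRange(hsv,(3,190,150),(15,255,255));m[:, :215]=0;m[:,262:]=0;m[:195]=0;m[270:]=0
n,l,st,ce=cv2.connectedComponentsWithStats(m)
print(st,ce)
for c in ce[1:]:
    print(at(t,*c,0.16))
print("barrel guess",at(t,385,247,.145),"tub",at(t,307,157,.05),"cup",at(t,312,242,.04),"jar",at(t,251,162,.105))
print(px(s,[[*at(t,231,217,.16)[:2],.16],[*at(t,385,247,.145)[:2],.145]]))
E
```

```text
[[     0      0    640    480 307100]
 [   224    211     11     11     76]
 [   245    251      7      5     24]] [[319.52802019 239.50473461]
 [228.82894737 215.96052632]
 [248.08333333 253.45833333]]
[0.58758802 0.21585656 0.16      ]
[0.49399882 0.16607095 0.16      ]
barrel guess [ 0.51168275 -0.17508813  0.145     ] tub [0.76681577 0.02442894 0.05      ] cup [0.53255239 0.00996443 0.04      ] jar [0.73896361 0.17080838 0.105     ]
[[384.81257085 277.90704989]
 [274.9881001  189.58576092]]
```

View pics/c1.png

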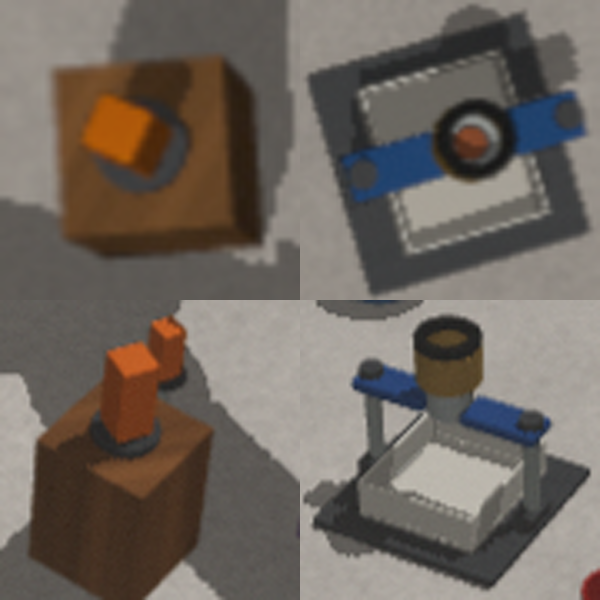

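Run:
```python
from h import *
t=r.camera("top");s=r.camera("scene")
A=lambda x,y:(210+x/6-.4,195+y/6-.4)
B=lambda x,y:(344+(x-300)*.2333-.4,215+y*.2333-.4)
C=lambda x,y:(345+x*.3-.35,262+(y-300)*.3-.35)
D=lambda x,y:(230+(x-300)*.3-.35,178+(y-300)*.3-.35)
print("handle top",at(t,*A(115,125),.16)[:2],at(s,*C(132,358),.16)[:2])
print("collar",at(t,*A(143,145),.106)[:2],at(s,*C(126,430),.106)[:2])
c=np.array([at(t,*A(*p),.1) for p in((55,70),(222,58),(235,235),(65,243))]);print("block",c.mean(0),c[:,:2].tolist())
c=np.array([at(t,*B(*p),.008) for p in((310,75),(525,12),(590,230),(373,293))]);print("base",c.mean(0),c[:,:2].tolist(),np.degrees(np.arctan2(*(c[1]-c[0])[:2])),np.linalg.norm(c[1]-c[0]))
b=[at(t,*B(*p),.103) for p in((363,175),(568,113))];print("bolts",b,(b[0]+b[1])/2)
for z in(.135,.14,.145,.15,.155,.16): print(z,at(t,*B(475,140),z)[:2],at(s,*D(448,340),z)[:2])
h=np.array([at(t,*A(*p),.16)[:2] for p in((105,95),(147,112),(128,155),(83,138))]);e=h-np.roll(h,1,0);print(np.degrees(np.arctan2(e[:,1],e[:,0])),np.linalg.norm(e,axis=1))
print(R.from_quat(r.read_state()["eef_rot"]).as_matrix())
```

```text
handle top [0.58891597 0.21604105] [0.58825789 0.21163578]
collar [0.58755547 0.213983  ] [0.59019535 0.2140725 ]
block [0.58560103 0.2145514  0.1       ] [[0.6214689315338056, 0.2545880529646838], [0.6267490160259386, 0.1810790161710497], [0.5489019508047492, 0.1740743277728216], [0.5452842291377237, 0.24846419214484927]]
base [ 0.51287867 -0.17535375  0.008     ] [[0.5631255370120998, -0.08434175592102722], [0.6049689521403667, -0.22577207842761554], [0.4620786938154982, -0.2665320981409691], [0.4213414962499648, -0.1247690607690066]] 163.51868143134539 0.14749036413920086
bolts [array([ 0.49271259, -0.11114943,  0.103     ]), array([ 0.53049667, -0.23614849,  0.103     ])] [ 0.51160463 -0.17364896  0.103     ]
0.135 [ 0.51173045 -0.17497283] [ 0.50346062 -0.18759753]
0.14 [ 0.51137621 -0.17430603] [ 0.50842915 -0.18201325]
0.145 [ 0.51102197 -0.17363924] [ 0.51339767 -0.17642897]
0.15 [ 0.51066773 -0.17297244] [ 0.51836619 -0.1708447 ]
0.155 [ 0.51031349 -0.17230565] [ 0.52333471 -0.16526042]
0.16 [ 0.50995926 -0.17163885] [ 0.52830324 -0.15967615]
[ -26.05407203 -111.93027496  157.18176612   69.45966989] [0.0201152  0.0191431  0.01957324 0.02029226]
[[-9.00537283e-01  4.34778794e-01 -4.02255136e-05]
 [ 4.34778788e-01  9.00537281e-01  1.00760550e-04]
 [ 8.00331253e-05  7.32494323e-05 -9.99999994e-01]]
```

```bash
python3 -m pendant '[[0,0,-0.035,0],[0,0,-0.035,0],[-0.032,-0.013,0,0],[-0.032,-0.013,0,0],[-0.032,-0.013,0,0],[-0.032,-0.013,0,0],[-0.032,-0.013,0,0],[-0.032,-0.013,0,0]]' 1 20; python3 -m pendant '[[-0.032,-0.013,0,0],[-0.032,-0.013,0,0],[-0.032,-0.013,0,0],[-0.032,-0.013,0,0],[-0.032,-0.013,0,0],[-0.032,-0.013,0,0],[0,0,0,0]]'
```

```text
time: 1.57
ee_pos: [0.4116, 0.4077, 0.3038]
eef_rot: [0.223, 0.975, 0.0, 0.0]
ft_force: [0.5, -0.1, 0.8]
width: 0.087
grip_force: 0.0
time: 2.15
ee_pos: [0.5541, 0.2479, 0.3035]
eef_rot: [0.228, 0.974, -0.001, 0.001]
ft_force: [0.4, -0.9, 0.7]
width: 0.0872
grip_force: 0.0
```

```bash
python3 -m pendant '[[-0.023,-0.008,0,0],[-0.0225,-0.008,0.01,0],[0,0,0.03,0],[0,0,0.03,0],[0,0,0.03,0],[0,0,0,0],[0,0,0,0]]'
python3 - <<'E'
from h import *
s=r.camera("scene");q=r.read_state();T=R.from_quat(q["eef_rot"]).as_matrix();p=q["ee_pos"]
im=s["img"][:,:,::-1].copy()
x0,y0=310,180
c=cv2.resize(im[y0:y0+180,x0:x0+180],None,fx=3.3,fy=3.3,interpolation=2)
for P in [p+T@[0,0,d] for d in(0.011,.05,.072)]+[[.588,.214,.16],[.588,.214,.106]]:
    a=px(s,P)[0]; cv2.circle(c,tuple(((a+.5-[x0,y0])*3.3).astype(int).tolist()),3,(0,255,0),-1)
cv2.imwrite("pics/c2.png",c);print(p,np.degrees(np.arctan2(T[1,1],T[0,1])))
t=r.camera("top");cv2.imwrite("pics/t2.png",t["img"][:,:,::-1])
E
```

```text
time: 2.73
ee_pos: [0.5829, 0.2212, 0.2029]
eef_rot: [0.223, 0.975, -0.001, -0.001]
ft_force: [0.1, -0.2, -0.2]
width: 0.0867
grip_force: 0.0
[0.58396913 0.2215417  0.20489649] 64.23804064973295
```

View pics/c2.png

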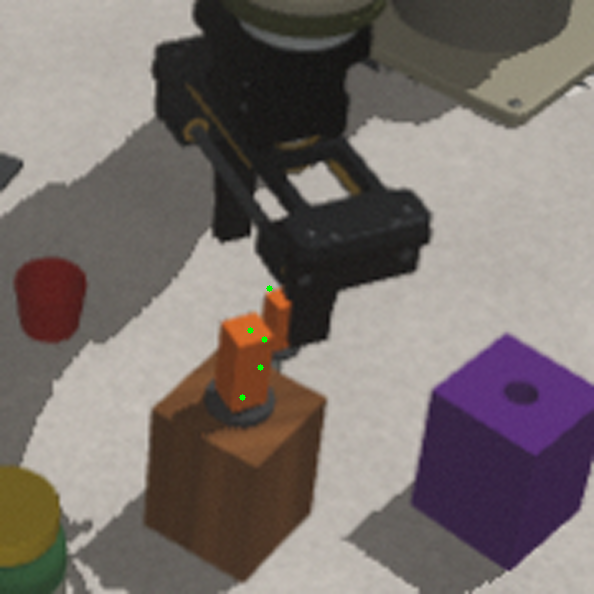

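The fingertips straddle the handle's line (midpoint about (272,288) in the crop), and the projected rod axis dots fall on the handle. I'll correct about 9 mm, go down and grip.

```bash
python3 -m pendant '[[-0.0073,-0.0048,0,0],[0,0,0.026,0],[0,0,0.026,0],[0,0,0.025,0],[0,0,0,0],[0,0,0,0]]'; python3 -m pendant '[[0,0,0,0],[0,0,0,0],[0,0,0,0],[0,0,0,0],[0,0,0,0],[0,0,0,0],[0,0,0,0],[0,0,0,0]]' 0 50
```

```text
time: 3.33
ee_pos: [0.5885, 0.2133, 0.1273]
eef_rot: [0.223, 0.975, -0.0, -0.0]
ft_force: [1.4, -0.7, 0.5]
width: 0.087
grip_force: 0.0
time: 4.0
ee_pos: [0.5882, 0.2137, 0.1266]
eef_rot: [0.223, 0.975, 0.0, -0.0]
ft_force: [-0.2, -0.1, 0.1]
width: 0.0416
grip_force: 0.0
```

```bash
python3 -m pendant '[[0,0,0,0],[0,0,0,0],[0,0,0,0],[0,0,0,0],[0,0,0,0],[0,0,0,0],[0,0,0,0]]'; python3 -m pendant '[[0,0,-0.005,0],[0,0,-0.02,0],[0,0,-0.03,0],[0,0,-0.03,0],[0,0,-0.03,0],[0,0,-0.03,0],[0,0,-0.02,0],[0,0,0,0]]'
```

```text
time: 4.58
ee_pos: [0.5883, 0.2138, 0.1266]
eef_rot: [0.223, 0.975, 0.0, 0.0]
ft_force: [1.4, 0.7, 0.0]
width: 0.0239
grip_force: 49.9
time: 5.25
ee_pos: [0.5896, 0.214, 0.2969]
eef_rot: [0.223, 0.975, 0.002, 0.003]
ft_force: [0.3, 0.4, -0.9]
width: 0.0241
grip_force: 49.9
```

```bash
python3 -m pendant '[[-0.0083,-0.032,0,0],[-0.0083,-0.032,0,0],[-0.0083,-0.032,0,0],[-0.0083,-0.032,0,0],[-0.0083,-0.032,0,0],[-0.0083,-0.032,0,0],[0,0,0,0],[0,0,0,0]]';  python3 -m pendant '[[-0.0083,-0.032,0,0],[-0.0083,-0.032,0,0],[-0.0083,-0.032,0,0],[-0.0083,-0.032,0,0],[-0.0083,-0.032,0,0],[0,0,0,0],[0,0,0,0],[0,0,0,0]]'
```

```text
time: 5.92
ee_pos: [0.5489, 0.0168, 0.2911]
eef_rot: [0.225, 0.974, -0.0, -0.0]
ft_force: [0.1, 1.5, -1.2]
width: 0.024
grip_force: 49.9
time: 6.58
ee_pos: [0.5178, -0.1413, 0.291]
eef_rot: [0.222, 0.975, 0.0, -0.0]
ft_force: [0.1, 1.2, -2.1]
width: 0.0237
grip_force: 49.9
```

```bash
python3 -m pendant '[[-0.0046,-0.0162,0,0],[-0.0046,-0.0162,0,0],[0,0,0,0],[0,0,0,0],[0,0,0,0],[0,0,0,0]]'
python3 - <<'E'
from h import *
s=r.camera("scene");q=r.read_state();p=q["ee_pos"]
x0,y0=190,90
c=cv2.resize(s["img"][y0:y0+180,x0:x0+180,::-1],None,fx=3.3,fy=3.3,interpolation=2)
for P in [[p[0],p[1],p[2]-d] for d in(.0266,.1096)]+[[.512,-.1745,z] for z in(.124,.145)]:
    a=px(s,P)[0]; cv2.circle(c,tuple(((a+.5-[x0,y0])*3.3).astype(int).tolist()),3,(0,255,0),-1)
cv2.imwrite("pics/c3.png",c);print(p,q["ft_force"])
t=r.camera("top")
E
```

```text
time: 7.08
ee_pos: [0.5121, -0.1743, 0.2913]
eef_rot: [0.222, 0.975, 0.0, -0.0]
ft_force: [0.7, 0.2, -1.8]
width: 0.0237
grip_force: 49.9
[ 0.51202881 -0.17464054  0.29134239] [-0.58044812  0.03396462 -2.41506407]
```

View pics/c3.png

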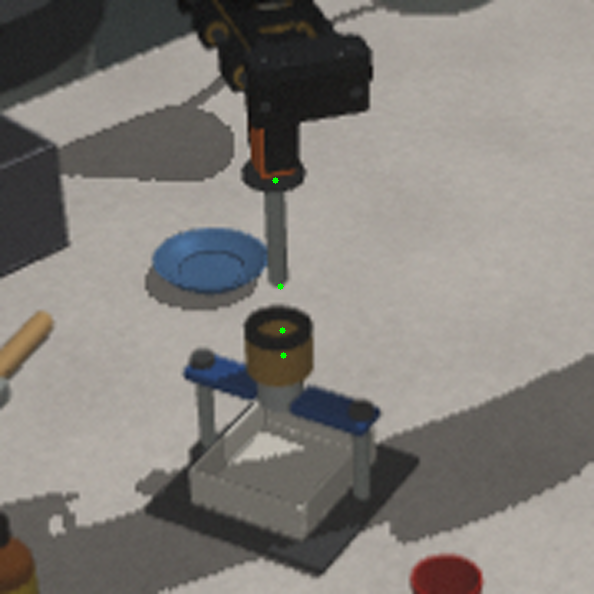

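Picture: the rod's tip (277,282) is right above the ring's centre (278,328), aligned within about 1 mm. I'll go down into the barrel.

```bash
python3 -m pendant '[[0,0,0.01,0],[0,0,0.015,0],[0,0,0.012,0],[0,0,0.006,0],[0,0,0.004,0],[0,0,0.002,0],[0,0,0,0],[0,0,0,0]]'; python3 -m pendant '[[0,0,0.002,0],[0,0,0.002,0],[0,0,0.002,0],[0,0,0.002,0],[0,0,0.002,0]]'
```

```text
time: 7.85
ee_pos: [0.5118, -0.1762, 0.243]
eef_rot: [0.223, 0.975, 0.0, 0.0]
ft_force: [0.2, 0.2, -1.9]
width: 0.0236
grip_force: 49.9
time: 8.27
ee_pos: [0.5116, -0.1761, 0.2323]
eef_rot: [0.223, 0.975, 0.0, -0.0]
ft_force: [-1.0, -0.3, -1.9]
width: 0.0238
grip_force: 49.9
```

```bash
python3 -m pendant '[[0,0,0.002,0],[0,0,0.002,0],[0,0,0.002,0],[0,0,0.002,0]]'
```

```text
time: 8.6
ee_pos: [0.5123, -0.1764, 0.226]
eef_rot: [0.223, 0.975, 0.0, 0.001]
ft_force: [-3.8, 0.7, 12.1]
width: 0.0237
grip_force: 49.9
```

```bash
python3 -m pendant '[[0,0,0,0],[0,0,0,0]]';python3 -m pendant '[[0,0,0.001,0],[0,0,0,0]]'
```

```text
time: 8.77
ee_pos: [0.5122, -0.1763, 0.2257]
eef_rot: [0.223, 0.975, 0.0, 0.001]
ft_force: [-0.3, 0.6, 6.9]
width: 0.0235
grip_force: 49.9
time: 8.93
ee_pos: [0.5123, -0.1763, 0.2249]
eef_rot: [0.223, 0.975, 0.0, 0.001]
ft_force: [-1.7, 0.8, 9.1]
width: 0.0238
grip_force: 49.9
```

```bash
python3 -m pendant '[[0,0,0.0012,0],[0,0,0.0012,0],[0,0,0.0012,0],[0,0,0.0012,0]]';python3 -m pendant '[[0,0,0.0012,0],[0,0,0.0012,0],[0,0,0.0012,0],[0,0,0.0012,0],[0,0,0.0012,0],[0,0,0.0012,0]]'
```

```text
time: 9.27
ee_pos: [0.5122, -0.1763, 0.2204]
eef_rot: [0.223, 0.975, 0.0, 0.001]
ft_force: [-3.6, 1.0, 12.3]
width: 0.0238
grip_force: 49.9
time: 9.77
ee_pos: [0.5121, -0.1763, 0.213]
eef_rot: [0.223, 0.975, 0.0, 0.001]
ft_force: [-3.9, 0.9, 12.0]
width: 0.024
grip_force: 49.9
```

```bash
python3 -m pendant '[[0,0,0.0012,0],[0,0,0.0012,0],[0,0,0.0012,0],[0,0,0.0012,0],[0,0,0.0012,0],[0,0,0.0012,0],[0,0,0.0012,0],[0,0,0.0012,0]]';python3 -m pendant '[[0,0,0.0012,0],[0,0,0.0012,0],[0,0,0.0012,0],[0,0,0.0012,0],[0,0,0.0012,0],[0,0,0.0012,0]]'
```

```text
time: 10.43
ee_pos: [0.512, -0.1762, 0.2033]
eef_rot: [0.223, 0.975, 0.0, 0.001]
ft_force: [-4.0, 0.7, 11.1]
width: 0.0235
grip_force: 49.9
time: 10.93
ee_pos: [0.5117, -0.1762, 0.1948]
eef_rot: [0.223, 0.975, 0.0, 0.0]
ft_force: [-0.0, 0.5, -1.8]
width: 0.0241
grip_force: 49.9
```

```bash
python3 -m pendant '[[0,0,0.0015,0],[0,0,0.0015,0],[0,0,0.0015,0],[0,0,0.0015,0],[0,0,0.0015,0],[0,0,0.0015,0],[0,0,0.0015,0],[0,0,0.0015,0]]'
```

```text
time: 11.6
ee_pos: [0.5116, -0.1761, 0.1826]
eef_rot: [0.223, 0.975, 0.0, 0.0]
ft_force: [-0.4, -0.0, -2.3]
width: 0.0236
grip_force: 49.9
```

```bash
python3 -m pendant '[[0,0,0.001,0],[0,0,0.001,0],[0,0,0.001,0],[0,0,0.001,0],[0,0,0,0]]'
```

```text
time: 12.02
ee_pos: [0.5115, -0.1761, 0.1785]
eef_rot: [0.223, 0.975, 0.0, -0.0]
ft_force: [-0.0, -0.8, -1.8]
width: 0.0237
grip_force: 49.9
```

```bash
python3 -m pendant '[[0,0,0.001,0],[0,0,0.001,0],[0,0,0,0]]'
```

```text
time: 12.27
ee_pos: [0.5115, -0.1761, 0.1765]
eef_rot: [0.223, 0.975, 0.0, -0.0]
ft_force: [0.9, 0.1, -1.9]
width: 0.0234
grip_force: 49.9
```

```bash
python3 -m pendant '[[0,0,0.001,0],[0,0,0.001,0],[0,0,0,0]]'
```

```text
time: 12.52
ee_pos: [0.5116, -0.1761, 0.1745]
eef_rot: [0.223, 0.975, 0.0, -0.0]
ft_force: [0.1, -0.2, -2.0]
width: 0.0239
grip_force: 49.9
```

```bash
python3 -m pendant '[[0,0,0.001,0],[0,0,0.001,0],[0,0,0,0]]'
```

```text
time: 12.77
ee_pos: [0.5117, -0.1762, 0.1732]
eef_rot: [0.223, 0.975, 0.0, 0.0]
ft_force: [-2.8, 1.0, 5.9]
width: 0.0237
grip_force: 49.9
```

```bash
python3 -m pendant '[[0,0,0.001,0],[0,0,0,0]]'
```

```text
time: 12.93
ee_pos: [0.5117, -0.1762, 0.1726]
eef_rot: [0.223, 0.975, 0.0, 0.0]
ft_force: [-4.8, 1.0, 9.4]
width: 0.0237
grip_force: 49.9
```

```bash
python3 -m pendant '[[0,0,0.001,0],[0,0,0,0]]'
```

```text
time: 13.1
ee_pos: [0.5118, -0.1762, 0.172]
eef_rot: [0.223, 0.975, 0.0, 0.0]
ft_force: [-6.6, 1.4, 13.7]
width: 0.0235
grip_force: 49.9
```

```bash
python3 -m pendant '[[0,0,0,0],[0,0,0,0],[0,0,0,0],[0,0,0,0]]'; python3 -m pendant '[[0,0,0,0],[0,0,0,0],[0,0,0,0],[0,0,0,0],[0,0,0,0],[0,0,0,0],[0,0,0,0],[0,0,0,0]]'
```

```text
time: 13.43
ee_pos: [0.5118, -0.1762, 0.1721]
eef_rot: [0.223, 0.975, 0.0, 0.0]
ft_force: [-5.9, 2.6, 13.4]
width: 0.0237
grip_force: 49.9
time: 14.1
ee_pos: [0.5118, -0.1762, 0.1721]
eef_rot: [0.223, 0.975, 0.0, 0.0]
ft_force: [-6.3, 1.3, 11.0]
width: 0.0238
grip_force: 49.9
```

```bash
python3 -m pendant '[[0,0,-0.004,0],[0,0,-0.012,0],[0,0,-0.02,0],[0,0,-0.022,0],[0,0,-0.022,0],[0,0,-0.022,0],[0,0,-0.02,0],[0,0,0,0]]'
python3 - <<'E'
from h import *
s=r.camera("scene");t=r.camera("top");p=r.read_state()["ee_pos"]
A=cv2.resize(s["img"][90:270,190:370,::-1],(540,540),interpolation=2)
B=cv2.resize(t["img"][205:295,340:420,::-1],(260,292),interpolation=2)
B=np.vstack([B,np.zeros((540-292,260,3),np.uint8)])
cv2.imwrite("pics/c4.png",np.hstack([A,B]));print(p)
E
```

```text
time: 14.77
ee_pos: [0.513, -0.1767, 0.2973]
eef_rot: [0.223, 0.975, 0.0, 0.003]
ft_force: [0.6, -1.1, -2.0]
width: 0.0238
grip_force: 49.9
[ 0.51182599 -0.1762377   0.29329212]
```

View pics/c4.png

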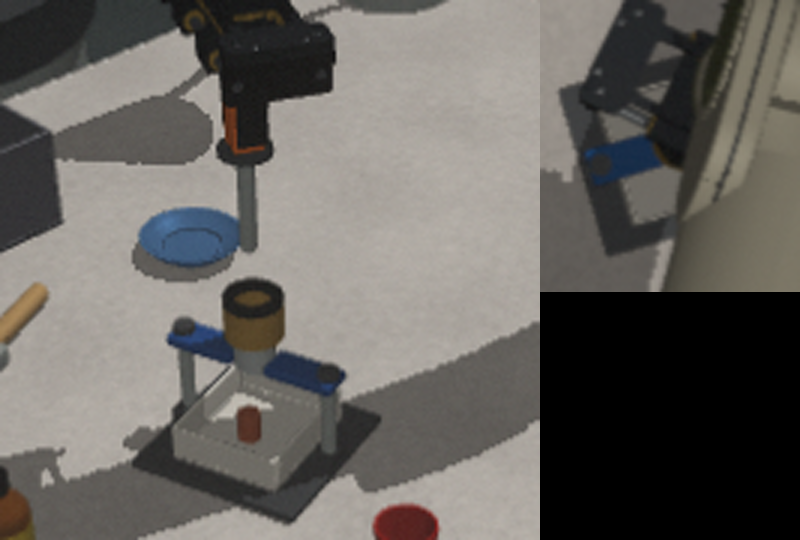

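The plug stands in the tray at (248,424) and the rod is clear of the barrel. Carrying the rod back.

```bash
python3 -m pendant '[[0.0084,0.032,0,0],[0.0084,0.032,0,0],[0.0084,0.032,0,0],[0.0084,0.032,0,0],[0.0084,0.032,0,0],[0.0084,0.032,0,0],[0,0,0,0]]';  python3 -m pendant '[[0.0084,0.032,0,0],[0.0084,0.032,0,0],[0.0084,0.032,0,0],[0.0084,0.032,0,0],[0.0084,0.032,0,0],[0,0,0,0],[0,0,0,0],[0,0,0,0]]'
```

```text
time: 15.45
ee_pos: [0.5495, 0.0269, 0.2907]
eef_rot: [0.218, 0.976, 0.001, -0.002]
ft_force: [-0.8, 2.2, -2.7]
width: 0.0235
grip_force: 49.9
time: 16.12
ee_pos: [0.5811, 0.1802, 0.2915]
eef_rot: [0.223, 0.975, -0.001, -0.001]
ft_force: [0.5, -0.2, -1.2]
width: 0.024
grip_force: 49.9
```

```bash
python3 -m pendant '[[0.0043,0.0166,0,0],[0.0043,0.0166,0,0],[0,0,0,0],[0,0,0,0],[0,0,0,0],[0,0,0,0]]'
python3 - <<'E'
from h import *
s=r.camera("scene");p=r.read_state()["ee_pos"]
x0,y0=290,170
c=cv2.resize(s["img"][y0:y0+180,x0:x0+180,::-1],None,fx=3.3,fy=3.3,interpolation=2)
for P in [[p[0],p[1],p[2]-.1096]]+[[.587,.2142,.1]]:
    a=px(s,P)[0]; cv2.circle(c,tuple(((a+.5-[x0,y0])*3.3).astype(int).tolist()),2,(0,255,0),-1)
cv2.imwrite("pics/c5.png",c);print(p)
E
```

```text
time: 16.62
ee_pos: [0.5883, 0.2132, 0.2928]
eef_rot: [0.224, 0.975, -0.0, 0.0]
ft_force: [0.4, -0.6, -1.3]
width: 0.0235
grip_force: 49.9
[0.58830808 0.21334926 0.29289796]
```

View pics/c5.png

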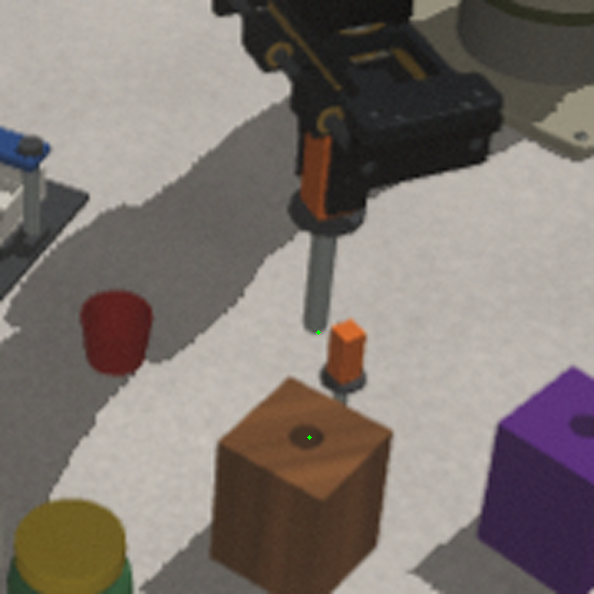

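The hole (307,437) and the tip (316,330) carry the same ~2 px bias from their predicted dots, so they are aligned. Lowering.

```bash
python3 -m pendant '[[0.0012,0.0002,0.015,0],[0,0,0.025,0],[0,0,0.022,0],[0,0,0.015,0],[0,0,0.006,0],[0,0,0.006,0],[0,0,0.003,0],[0,0,0,0]]';python3 -m pendant '[[0,0,0.003,0],[0,0,0.004,0],[0,0,0.006,0],[0,0,0.006,0],[0,0,0,0],[0,0,0,0]]'
```

```text
time: 17.33
ee_pos: [0.5873, 0.2152, 0.201]
eef_rot: [0.223, 0.975, 0.0, 0.0]
ft_force: [-0.3, -0.8, -2.3]
width: 0.0236
grip_force: 49.9
time: 17.83
ee_pos: [0.5868, 0.2153, 0.1812]
eef_rot: [0.223, 0.975, -0.0, -0.0]
ft_force: [-1.0, 0.1, -2.4]
width: 0.0236
grip_force: 49.9
```

```bash
python3 -m pendant '[[0,0,0.01,0],[0,0,0.012,0],[0,0,0.012,0],[0,0,0.008,0],[0,0,0.005,0],[0,0,0.002,0],[0,0,0,0],[0,0,0,0]]';python3 -m pendant '[[0,0,0.0015,0],[0,0,0.0015,0],[0,0,0.001,0],[0,0,0,0]]'
```

```text
time: 18.5
ee_pos: [0.5873, 0.2155, 0.133]
eef_rot: [0.223, 0.975, 0.0, 0.0]
ft_force: [0.4, 0.3, -1.3]
width: 0.0239
grip_force: 49.9
time: 18.83
ee_pos: [0.5871, 0.2154, 0.1286]
eef_rot: [0.223, 0.975, 0.0, -0.0]
ft_force: [0.1, 0.2, -1.8]
width: 0.024
grip_force: 49.9
```

```bash
python3 -m pendant '[[0,0,0.001,0],[0,0,0.001,0],[0,0,0,0]]'
```

```text
time: 19.08
ee_pos: [0.5871, 0.2154, 0.1266]
eef_rot: [0.223, 0.975, 0.0, -0.0]
ft_force: [0.3, -0.6, -1.8]
width: 0.0238
grip_force: 49.9
```

```bash
python3 -m pendant '[[0,0,0.0005,0],[0,0,0,0]]'
```

```text
time: 19.25
ee_pos: [0.5871, 0.2154, 0.1265]
eef_rot: [0.223, 0.975, 0.0, 0.0]
ft_force: [-1.2, -0.9, 1.5]
width: 0.0237
grip_force: 49.9
```

Seated on the block. Opening gently, then retreating up.

```bash
python3 -m pendant '[[0,0,0,0],[0,0,0,0],[0,0,0,0],[0,0,0,0],[0,0,0,0],[0,0,0,0],[0,0,0,0],[0,0,0,0]]' 0.75; python3 -m pendant '[[0,0,0,0],[0,0,0,0],[0,0,-0.01,0],[0,0,-0.02,0],[0,0,-0.03,0],[0,0,-0.03,0],[0,0,-0.03,0],[0,0,-0.03,0]]'; python3 -m pendant '[[0,-0.03,-0.01,0],[0,-0.03,0,0],[-0,-0.03,0,0],[0,-0.03,0,0],[0,0,0,0],[0,0,0,0]]'
python3 - <<'E'
from h import *
s=r.camera("scene");print(r.read_state()["ee_pos"])
cv2.imwrite("pics/s6.png",s["img"][:,:,::-1])
E
```

```text
time: 19.92
ee_pos: [0.5871, 0.2154, 0.1262]
eef_rot: [0.223, 0.975, 0.0, -0.0]
ft_force: [0.0, -0.1, -0.6]
width: 0.0632
grip_force: 0.0
time: 20.58
ee_pos: [0.5869, 0.2152, 0.2787]
eef_rot: [0.223, 0.975, 0.0, 0.0]
ft_force: [1.1, 0.2, 0.5]
width: 0.0652
grip_force: 0.0
time: 21.08
ee_pos: [0.5348, 0.1056, 0.2877]
eef_rot: [0.224, 0.974, 0.001, 0.001]
ft_force: [-0.1, 0.4, 0.0]
width: 0.0652
grip_force: 0.0
[0.5349683 0.1072135 0.2872775]
```

View pics/s6.png

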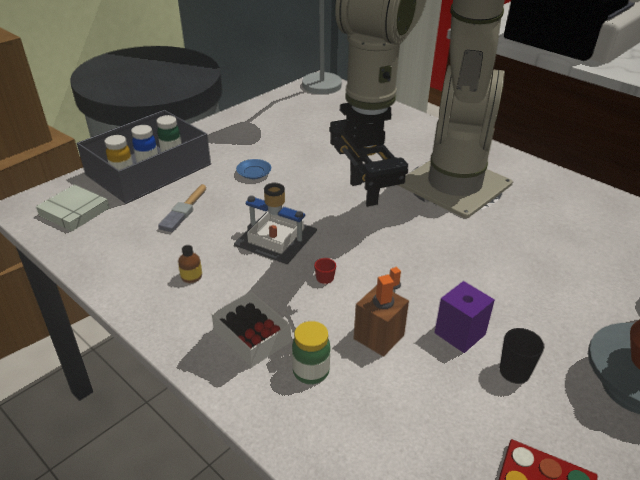

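The rod stands seated in the block at (385,290), the plug is in the tray at (273,231), the other things are where they were, and the arm is clear.

```bash
python3 -c "
from bench import r
print(r.close_job())"
```

```text
the job is handed in; nothing more can be done
None
```

The job is handed in at about 21 s: the plug is in the tray, the collar was held on the stop ring for about a second at roughly 15 N (readings 13–16 N), and the rod is seated back in its block with the other things unmoved.

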